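Rotate the nipple stock and start the bake-out

TASK

Take the oldest flanged nipple, the one at the low front end of the sloped lane, and lay it centrally in the two saddles of the bake-out station. When the others have rolled forward, load the fresh nipple from the tray into the open high end of the lane, behind them, so that it rests against the last one. Set both down gently without dropping them, then switch the station on by pushing down the raised end of its rocker, and leave the other two nipples in the lane and the bench clutter alone.

Things in the scene. Friction and masses are not known exactly. Their poses are not given: they have to be found in the camera images.
- oldest: steel tube with a round flange at each end: 126 mm long along its y axis, flanges 70 mm in diameter and 13 mm thick, bare tube between them 34 mm in diameter and 100 mm long; 0.35 to 0.6 kg; symmetric, the origin is its centre, on the tube's axis. At the start it lies at the low front end of the lane against two stop tabs.
- second: steel tube with a round flange at each end: 126 mm long along its y axis, flanges 70 mm in diameter and 13 mm thick, bare tube between them 34 mm in diameter and 100 mm long; 0.35 to 0.6 kg; symmetric, the origin is its centre, on the tube's axis. Second in the lane at the start, touching the oldest; rolls down to the stop tabs by itself when the oldest is lifted out.
- third: steel tube with a round flange at each end: 126 mm long along its y axis, flanges 70 mm in diameter and 13 mm thick, bare tube between them 34 mm in diameter and 100 mm long; 0.35 to 0.6 kg; symmetric, the origin is its centre, on the tube's axis. Third in the lane at the start; rolls down behind the second by itself.
- fresh: steel tube with a round flange at each end: 126 mm long along its y axis, flanges 70 mm in diameter and 13 mm thick, bare tube between them 34 mm in diameter and 100 mm long; 0.35 to 0.6 kg; symmetric, the origin is its centre, on the tube's axis. At the start it lies on the tray.
- lane: Sloped aluminium lane, fixed, 256 x 142 mm. Origin on the bench, 110 mm straight below the front nipple's axis; x level, from low front to high rear (slope 0.21 rad up); z up. Nipples lie along y on two rails under the flanges only (|y| 46-67 mm), 35 mm below their axes; open between the rails down to a 10 mm base plate. Side guides 134 mm apart, 30 mm above the rails.
- lane_front (a point): Where the front nipple's centre lies. Downhill of it two stop tabs, 18 mm above the rails and only in line with the flanges, hold the row. The bridge blocks a gripper coming straight down here: lean it back towards the low end, 30 to 45 degrees from vertical, jaws astride the bare tube, and draw the nipple out along that same line.
- lane_middle (a point): Where the second nipple's centre lies, 70 mm uphill along the slope from lane_front.
- lane_rear (a point): Where the third (last) nipple's centre lies, 140 mm uphill along the slope from lane_front.
- lane_bridge (a point): Middle of the lower front edge of the dark steel bridge over the lane: 32 mm uphill of lane_front along the slope, 80 mm above the rails. The bridge goes on to 104 mm uphill of lane_front; its top is 104 mm above the rails; it is as wide as the lane.
- lane_load (a point): Centre of a nipple set on the rails in the middle of the open loading place behind the bridge, 165 mm uphill along the slope from lane_front. Open from above. Let go here, it rolls down against the one before. A rim 6 mm above the rails closes the lane 211 mm uphill of lane_front.
- station: Bake-out station, black box 270 x 170 mm, top 56 mm above the bench, fixed. Origin on the bench under its centre; z up. Two aluminium V saddles stand on it 112 mm apart along its y axis (each 34 mm wide), at x = +55 mm; the rocker is at x = -85 mm.
- saddle (a point): Centre of a nipple lying in both saddles: 106 mm above the bench. The nipple lies along the station's y axis, one flange in each V. The Vs open upward at 35 degrees either side and rise to about 85 mm above the bench; between them is free space of 78 mm.
- rocker_press (a point): Point on the top face of the raised end of the rocker, 20 mm from its pivot, where to push down; about 95 mm above the bench when off. It moves with the rocker.
- rocker (a joint): White rocker paddle, 64 mm along the station's x, 40 mm wide, snaps over centre. 0 = off: the end away from the saddles (-x) stands raised. 0.56 rad = fully on: that end is down (12 mm lower at the press point). Needs about 5 N at the press point; snaps over past 0.28.
- tray: Grey tray 130 x 180 mm, 8 mm thick, fixed. Origin on the bench under its centre. The fresh nipple lies along its y axis, its axis 43 mm above the bench, between low chocks (10 mm high) that touch only the flanges.
- wash_bottle: White plastic bottle with a red cap, 64 mm in diameter, 170 mm tall, upright; leave alone.
- spanner: Steel spanner 180 mm long lying flat; leave alone.
- blank_flange: Loose steel disc 70 mm in diameter, 13 mm thick, lying flat; leave alone.
Mind the look-alikes: they are no part of the job. Leave any purple or yellow look-alike of the fresh alone.

How it is judged:
On the way, in this order (a step that is already met when the one before it is completed fails the run):
1. the oldest nipple lies in both saddles, let go (distance between oldest and saddle below 0.016 m and z of oldest in the frame of saddle below 0.005 m and angle between the y axis of oldest and the y axis of station, either way round below 0.1 rad and contact force between the fingers and oldest below 0.2 N and linear speed of oldest below 0.03 m/s), for 0.2 s.
2. the fresh nipple lies in the lane behind the other two, let go (distance between second and lane_front below 0.014 m and distance between third and lane_middle below 0.014 m and distance between fresh and lane_rear below 0.016 m and angle between the y axis of fresh and the y axis of lane, either way round below 0.1 rad and contact force between the fingers and fresh below 0.2 N and linear speed of fresh below 0.03 m/s), for 0.2 s.
3. the rocker is switched on (value of joint rocker above 0.48 rad), for 0.2 s.
At the end, for the whole second after the job is handed in: Oldest in both saddles (centre within 16 mm, at most 5 mm high, within 0.1 rad of the station's y); second and third at lane front and middle (14 mm), fresh at lane rear (16 mm, 0.1 rad); oldest and fresh let go and at rest; rocker beyond 0.48 rad (all of step 1 and all of step 2 and value of joint rocker above 0.48 rad); the robot touches nothing.
It fails at once if the oldest nipple was dropped (moving faster than 0.7 m/s while not held) (linear speed of oldest above 0.7 m/s and contact force between the fingers and oldest below 0.1 N).
It fails at once if the fresh nipple was dropped (moving faster than 0.7 m/s while not held) (linear speed of fresh above 0.7 m/s and contact force between the fingers and fresh below 0.1 N).
It fails at once if the second or third nipple was taken out of the lane (distance between any of second, third and lane_middle above 0.11 m).
It fails at once if the bottle, the spanner or the loose disc was moved more than 30 mm (distance of any of wash_bottle, spanner, blank_flange from where it was at the start of the episode above 0.03 m).
It also fails if it takes over 64 s, if anything falls off the work surface, if the arm or the gripper's body presses on something with over 40 N, if the wrist force passes 120 N, or if a joint passes its speed limit or range.

ROBOT

A 6-joint arm with a two-finger parallel gripper is mounted at the origin on the work surface. World frame = base frame: x ahead of the robot, y to its left, z up, the work surface at z = 0. Lengths are in m, angles in rad, forces in N, time in s.
With the tool pointing down it reaches from about 0.375 to 0.925 m from the base axis. Payload 5.7 kg.
Tool frame: the origin (TCP) lies midway between the tips of the shut fingers; the grasp point (between the pads) lies r.hold_point_z behind it (r.hold_point_z is the distance from the TCP to the grasp point, in m); z points along the fingers, y is the line along which they close (so a half turn about z gives the same grasp; the last joint's range is limited). The gripper opens to 88 mm and grips with 3 to 60 N. Pads are 20 mm wide; open, the fingers measure 115 mm over their backs; the gripper's body (75 mm by 178 mm) begins 61 mm behind the grasp point.
Start: joints at [1.121, 0.359, 1.51, -0, 1.272, -0.115], TCP at [0.197, 0.567, 0.223] pointing down, gripper open.
Joint ranges: [-2.97, 2.97], [-1.01, 2.36], [0.21, 2.38], [-0.96, 4.11], [0.2, 2.71], [-2.98, 2.98]. Speed limits (rad/s): [2.39, 2.39, 3.14, 3.14, 3.14, 3.14].

INTERFACE

Orientations are given as [roll, pitch, yaw] about the fixed x, y, z axes, in that order (R = Rz(yaw) Ry(pitch) Rx(roll)).
In Python, from plant import r gives the robot as it stands.
- The arm moves only by the shell command python3 -m pendant 'ROWS' [FORCE]. ROWS is JSON, a list of rows, each an object of numbers: "claw": the finger opening in mm, from 0 to 87.8; "dx", "dy", "dz": the shift along the tool's x, y, z in mm; "ax", "ay", "az": the turn, a rotation vector about the tool's x, y, z in rad. In form: [{"claw": .., "dx": .., "dy": .., "dz": .., "ax": .., "ay": .., "az": ..}, ...]. A call has 1 to 5 rows; each row shifts and turns the commanded pose from where the row before left it, along the tool's axes as they then stand; what a row does not reach is not made up. A row lasts 1/10 s, in which the tool goes at most 50 mm and 8.59 degrees, less where a joint would pass 70% of its speed; a pose out of reach is approached as far as the arm can. A call is refused whole if a number of a shift passes 50 or a number of a turn 0.15, either way. A call with a gripper value outside its range is refused whole. The fingers move at their own pace and stop on an object; FORCE is the grip in N (left out, the last holds). Time passes only in rows, so rows that do not move let the fingers close. It gives the time, the measured TCP pose, the force, the opening and the grip force at its end, in the units of the state.
- r.observe(): the state, without advancing time (a new reading comes with each control period).
- r.camera(name): name is "side" or "top" or "wrist"; returns a dict with "pixels" (400x640x3 uint8, red, green, blue), "z_map" (400x640 float32, m along the optical axis (not along the pixel's ray), 0 where there is no reading), "K" (3x3 intrinsics, pixels), "R" (3x3) and "t" (3): a world point X has camera coordinates R X + t. Camera axes: x right, y down, z forward; pixel columns grow to the right and rows downward; lengths in m; the calibration is good to about 2 mm. A picture is of the moment at which its call begins.
- r.job_done(): hands the job in; it is judged then, once.
The state is a dict: "clock": time; "joints": joint angles; "qd": joint speeds; "effort": joint torques, N m; "position": TCP position; "ee_rot": TCP orientation; "force": force on the tool from outside, world axes, zero at the start; "ft_torque": the same for the moment, N m; "grip_width": finger opening in m; "finger_force": force on a finger pad.
Only numpy, scipy, OpenCV 4.12 (cv2) and the standard library are available. Lean on these libraries where they do the work, as an engineer would, in place of code of your own. Each camera call takes 0.05 s, during which the arm holds its last target. There are 200 camera calls.

## Working session

There is one attempt and no reset: what is moved stays moved. The work goes in short steps, Python scripts to look and compute and a shell command to move; the robot and the scene stay as the last step left them, time stands still between calls to the robot, and variables do not carry over. Pictures are saved under pics/ and viewed, at most 10 in all, crops included, and the job is handed in when it is done.

```bash
ls; mkdir -p pics; python3 - <<'E'
from plant import r
import cv2,numpy as np,pickle
print(r.hold_point_z,{k:np.round(v,3) for k,v in r.observe().items()})
for n in("top","side"):
    c=r.camera(n);pickle.dump(c,open(n+".pkl","wb"));cv2.imwrite(f"pics/{n}0.png",c["pixels"][...,::-1]);print(n,c["K"].round(1).tolist(),c["R"].round(3).tolist(),c["t"].round(3))
E
```

```text
pics
0.0187 {'clock': np.float64(0.0), 'joints': array([ 1.121,  0.359,  1.511,  0.   ,  1.273, -0.115]), 'qd': array([-0.   ,  0.   , -0.001, -0.001, -0.   ,  0.002]), 'effort': array([-1.0000e-03, -5.1536e+01, -2.7073e+01,  6.8000e-02,  3.4000e-02,
       -0.0000e+00]), 'position': array([0.197, 0.566, 0.222]), 'ee_rot': array([-3.14 , -0.   ,  2.807]), 'force': array([-0.258,  0.023,  0.498]), 'ft_torque': array([ 0.003, -0.01 ,  0.002]), 'finger_force': np.float64(0.0), 'grip_width': np.float64(0.088)}
top [[457.0, 0.0, 321.3], [0.0, 457.0, 196.8], [0.0, 0.0, 1.0]] [[-0.049, -0.999, -0.001], [-0.978, 0.048, -0.203], [0.202, -0.008, -0.979]] [0.092 0.535 1.264]
side [[473.8, 0.0, 327.9], [0.0, 473.8, 197.6], [0.0, 0.0, 1.0]] [[0.993, -0.117, 0.012], [-0.057, -0.573, -0.817], [0.103, 0.811, -0.576]] [-0.522  0.172  1.117]
```

View pics/top0.png

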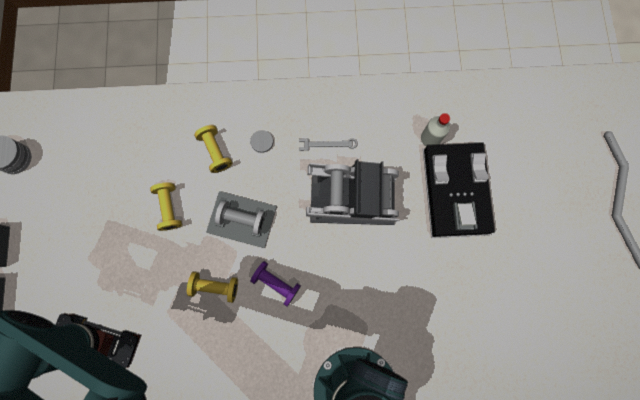

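View pics/side0.png

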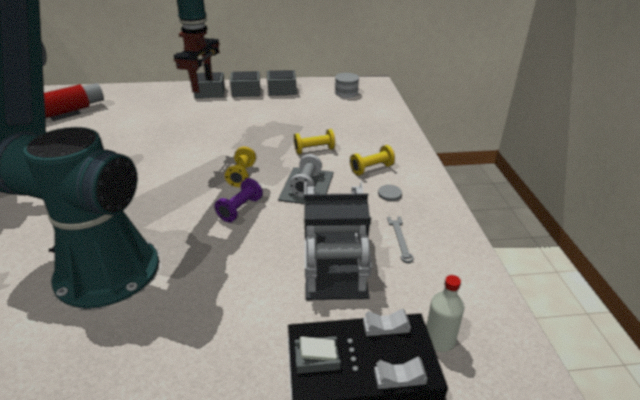

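The top view shows grey nipples on the tray (240,217), and in the lane at (338,187, rear) and (390,190, low front, right of the dark bridge 355–385). The station is at (460,190), with saddles at (440,168) and (480,165) and the rocker at (465,215). The side view confirms that the lane's near end (335,255) is the low one, with stop tabs. Look-alikes are yellow at (212,148), (166,206) and (212,287), and purple at (275,283). Fresh is the steel one on the grey tray.

```bash
cat > h.py <<'E'
import numpy as np,cv2,pickle
def cloud(c):
    z=c["z_map"];v,u=np.indices(z.shape);K=c["K"]
    P=np.stack([(u-K[0,2])/K[0,0]*z,(v-K[1,2])/K[1,1]*z,z],-1)
    W=(P-c["t"])@c["R"]; W[z<=0]=np.nan
    return W
def ray(c,u,v,h):
    d=np.linalg.inv(c["K"])@[u,v,1]; d=c["R"].T@d; o=-c["R"].T@c["t"]
    return o+d*(h-o[2])/d[2]
def proj(c,X):
    p=c["K"]@(c["R"]@np.array(X)+c["t"]); return p[:2]/p[2]
def rect(pts):
    (x,y),(w,h),a=cv2.minAreaRect((np.asarray(pts)[:,:2]*1000).astype(np.float32)); return np.round([x,y,w,h,a],1)
E
python3 - <<'E'
from h import *
for n in("top","side"):
    c=pickle.load(open(n+".pkl","rb"));W=cloud(c);X,Y,Z=W[...,0],W[...,1],W[...,2]
    def reg(x0,x1,y0,y1,z0,z1):return (X>x0)&(X<x1)&(Y>y0)&(Y<y1)&(Z>z0)&(Z<z1)
    print(n)
    if n=="top":
        u,v=[a for a in np.indices((400,640))[::-1]]
        L=(u>295)&(u<402)&(v>150)&(v<230)
        S=(u>420)&(u<500)&(v>140)&(v<240)
        T=(u>200)&(u<285)&(v>185)&(v<250)
    else:
        pass
    if n=="top":
        for nm,m in(("lane",L&(Z>.03)),("station",S&(Z>.045)&(Z<.065)),("tray",T&(Z>.004)&(Z<.014)),("fresh",T&(Z>.035)),("rockersaddle",S&(Z>.068))):
            print(nm,m.sum(),rect(W[m]),np.nanpercentile(Z[m],[2,50,98]).round(3))
        b=L&(Z>.16);print("z hist",np.histogram(Z[L],np.arange(0,.24,.01)))
        for v0 in(187,):
            for uu in range(300,402,3):print(uu,W[v0,uu].round(3),c["pixels"][v0,uu])
E
```

```text
top
lane 3809 [535.9 -21.2 256.2 143.4  85.4] [0.085 0.156 0.198]
station 4176 [ 553.4 -336.4  172.7  281.7   89.8] [0.05  0.056 0.063]
tray 1848 [499.1 304.3 250.6 190.7  87.8] [0.004 0.008 0.013]
fresh 721 [493.2 303.5 127.9  69.7  71.8] [0.041 0.059 0.079]
rockersaddle 1114 [ 535.1 -335.1  148.4  219.5   88.9] [0.069 0.08  0.095]
z hist (array([2278,  666,    9,    9,    7,    9,   11,   22,   50,   85,  125,
        277,  452,  213,  346,  430,  435,  980,  234,   90,   34,    0,
          0]), array([0.  , 0.01, 0.02, 0.03, 0.04, 0.05, 0.06, 0.07, 0.08, 0.09, 0.1 ,
       0.11, 0.12, 0.13, 0.14, 0.15, 0.16, 0.17, 0.18, 0.19, 0.2 , 0.21,
       0.22, 0.23]))
300 [0.583 0.129 0.003] [179 179 174]
303 [0.583 0.12  0.001] [180 178 174]
306 [0.583 0.111 0.   ] [180 181 174]
309 [ 0.583  0.102 -0.002] [181 180 179]
312 [0.58  0.093 0.008] [69 69 71]
315 [0.578 0.084 0.013] [65 65 68]
318 [0.578 0.075 0.014] [64 66 69]
321 [0.579 0.066 0.007] [54 57 58]
324 [0.578 0.057 0.007] [56 57 61]
327 [0.578 0.048 0.008] [57 59 61]
330 [0.577 0.039 0.011] [68 69 68]
333 [0.544 0.035 0.152] [132 
[... 155 characters left out ...]
0]
348 [ 0.574 -0.015  0.011] [53 54 52]
351 [ 0.574 -0.025  0.007] [31 32 33]
354 [ 0.535 -0.019  0.18 ] [35 37 38]
357 [ 0.53  -0.025  0.198] [59 59 62]
360 [ 0.535 -0.035  0.177] [44 45 49]
363 [ 0.535 -0.043  0.174] [63 64 66]
366 [ 0.535 -0.052  0.171] [64 65 69]
369 [ 0.535 -0.06   0.17 ] [63 64 66]
372 [ 0.535 -0.067  0.172] [62 64 66]
375 [ 0.536 -0.076  0.165] [61 60 63]
378 [ 0.535 -0.084  0.167] [63 65 67]
381 [ 0.531 -0.09   0.182] [38 40 41]
384 [ 0.543 -0.106  0.127] [84 84 84]
387 [ 0.543 -0.114  0.127] [89 89 92]
390 [ 0.543 -0.122  0.124] [101 101 101]
393 [ 0.567 -0.15   0.013] [48 46 47]
396 [ 0.57  -0.161 -0.002] [120 114 109]
399 [ 0.569 -0.17  -0.002] [120 115 110]
side
```

```bash
python3 - <<'E'
from h import *
a=pickle.load(open("top.pkl","rb"))["pixels"];s=pickle.load(open("side.pkl","rb"))["pixels"]
A=cv2.resize(a[125:250,200:500],None,fx=2.6,fy=2.6,interpolation=2)[:, :780];B=cv2.resize(s[150:260,220:420],None,fx=2.4,fy=2.4,interpolation=2)
o=np.zeros((600,800,3),np.uint8);o[:325,:780]=A[:325];o[330:330+264,:480]=B;cv2.imwrite("pics/crop.png",o[...,::-1])
E
```

```text
(no output)
```

View pics/crop.png

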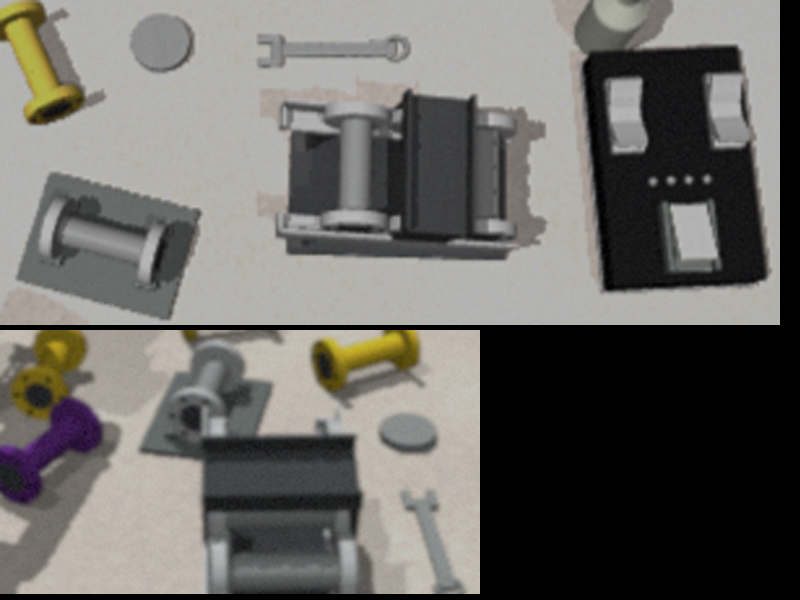

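The crop shows the lane with its rear nipple at crop pixel (355,170), and the front nipple partly under the bridge's right edge at (490,175). Fresh is the steel one on the grey tray (100,238), and the station is at right. The choice is confirmed. Next I fit the tube axes.

```bash
cat >> h.py <<'E'
def tube(W,cx,cy,yaw,z,half=.045,rad=.022,zlo=.008,n=3):
    """refine axis of a 34 mm tube seen from above: points near guess with height above axis-zlo"""
    for _ in range(n):
        a=np.array([np.cos(yaw),np.sin(yaw)]);b=np.array([-a[1],a[0]])
        P=W[...,:2]-[cx,cy];s=P@a;t=P@b
        m=(abs(s)<half)&(abs(t)<rad)&(W[...,2]>z-zlo)&(W[...,2]<z+.024)
        S,T,H=s[m],t[m],W[...,2][m]-z
        from scipy.optimize import least_squares
        f=lambda p:np.hypot(T-p[0]-p[1]*S,H-p[2])-.017
        q=least_squares(f,[0,0,0],loss="soft_l1",f_scale=.002).x
        cx,cy=np.array([cx,cy])+b*q[0];yaw+=np.arctan(q[1])
    return m.sum(),np.round([cx,cy,z+q[2],np.degrees(yaw)],4)
E
python3 - <<'E'
from h import *
for n in("top","side"):
    c=pickle.load(open(n+".pkl","rb"));W=cloud(c);X,Y,Z=W.transpose(2,0,1)
    print(n,"fresh",tube(W,.493,.303,np.radians(72),.043))
    print("rear",tube(W,.536,.023,np.radians(175.4),.139))
    print("front",tube(W,.525,-.114,np.radians(175.4),.110))
    # white rocker / saddle parts
    px=c["pixels"].astype(int);w=(px.min(-1)>110)&(X>.38)&(X<.72)&(Y>-.45)&(Y<-.22)&(Z>.06)&(Z<.12)
    k,l,st,_=cv2.connectedComponentsWithStats(w.astype(np.uint8))
    for i in range(1,k):
        if st[i,4]>60:print(" part",st[i],rect(W[l==i]),np.nanpercentile(Z[l==i],[2,98]).round(3))
    if n=="top":
        d=(px.max(-1)<45)&(X>.38)&(X<.73)&(Y>-.47)&(Y<-.2)&(Z>.045);cn=max(cv2.findContours(d.astype(np.uint8),0,2)[0],key=cv2.contourArea)
        P=np.array([ray(c,*p[0],.056) for p in cn]);print("station",rect(P),rect(P)[4])
        t=(abs(Z-.008)<.008)&(X>.38)&(X<.62)&(Y>.19)&(Y<.42)&(px.max(-1)<120)&(px.max(-1)>60)
        # flange end faces: nipple extents along axis
    else:
        d=(px.max(-1)<45)&(Z>.045)&(X>.38)&(X<.73)&(Y>-.47)&(Y<-.2);print("st side",rect(W[d&(Z<.07)]))
    for nm,cx,cy,yaw,z in(("fresh",.493,.303,72,.043),("rear",.536,.023,175.4,.139),("front",.525,-.114,175.4,.110)):
        a=np.array([np.cos(np.radians(yaw)),np.sin(np.radians(yaw))]);b=np.array([-a[1],a[0]]);P=W[...,:2]-[cx,cy]
        m=(abs(P@b)<.02)&(abs(P@a)<.085)&(Z>z+.026)&(Z<z+.04);s=(P@a)[m]
        print(nm,"flange tops",np.percentile(s[s<0],[5,95]).round(3) if (s<0).any() else 0,np.percentile(s[s>0],[5,95]).round(3) if (s>0).any() else 0)
E
```

```text
top fresh (np.int64(367), array([4.9350e-01, 3.0280e-01, 4.2900e-02, 7.2598e+01]))
rear (np.int64(394), array([5.36200e-01, 2.57000e-02, 1.39200e-01, 1.75512e+02]))
front (np.int64(276), array([ 5.253000e-01, -1.104000e-01,  1.099000e-01,  1.750391e+02]))
 part [428 125  22  12 126] [ 703.1 -277.7   61.1   31.2   88.1] [0.1  0.12]
 part [472 153  17  29 342] [ 600.5 -392.4   36.4   81.5   88.9] [0.065 0.089]
 part [434 155  15  29 342] [ 599.5 -280.    35.6   79.2   89.3] [0.064 0.088]
 part [458 203  18  23 310] [ 4.646e+02 -3.361e+02  6.300e+01  4.040e+01  2.000e-01] [0.075 0.097]
station [ 5.456e+02 -3.333e+02  2.676e+02  1.699e+02  1.000e-01] 0.1
fresh flange tops [-0.062 -0.05 ] [0.05  0.063]
rear flange tops [-0.066 -0.054] [0.048 0.059]
front flange tops [-0.067 -0.054] [0.047 0.059]
side fresh (np.int64(138), array([4.94800e-01, 3.02400e-01, 4.33000e-02, 7.31249e+01]))
rear (np.int64(0), array([5.360e-01, 2.300e-02, 1.390e-01, 1.754e+02]))
front (np.int64(636), array([ 5.25500e-01, -1.08000e-01,  1.10000e-01,  1.75535e+02]))
 part [428 292  25  26 268] [ 703.3 -282.6   25.1   59.    12.9] [0.086 0.12 ]
 part [363 308  45  24 652] [ 602.9 -278.5   37.6   81.    89.3] [0.067 0.087]
 part [300 337  37  22 708] [ 468.  -330.7   49.7   65.9   89.9] [0.073 0.095]
 part [375 357  49  28 862] [ 602.6 -390.1   36.2   80.    89.2] [0.067 0.087]
st side [ 551.  -337.1  168.5  265.7   89.6]
fresh flange tops [-0.061 -0.046] [0.051 0.066]
rear flange tops [-0.067 -0.056] [0.046 0.057]
front flange tops [-0.068 -0.055] [0.045 0.056]
```

```bash
cat >> h.py <<'E'
from scipy.spatial.transform import Rotation as Ro
def goal(center,yaw_deg,tilt=0,back=0,hold=.0187):
    "TCP pose with grasp point at center-back*z; tilt = turn about tool x"
    R=Ro.from_euler('z',yaw_deg,degrees=True)*Ro.from_euler('x',np.pi)*Ro.from_euler('x',tilt)
    return np.array(center)+(hold-back)*R.as_matrix()[:,2],R
def delta(r,p,R):
    o=r.observe();C=Ro.from_euler('xyz',o["ee_rot"])
    print("t %.2f pos %s force %s w %.1f ff %.1f j %s"%(o["clock"],(o["position"]*1e3).round(1),o["force"].round(1),o["grip_width"]*1e3,o["finger_force"],o["joints"].round(2)))
    rv=(C.inv()*R).as_rotvec();print("shift now(mm)",(C.inv().apply(p-o["position"])*1e3).round(1),"turn",rv.round(3),"shift after turn",(R.inv().apply(p-o["position"])*1e3).round(1))
E
python3 -m pendant '[{"claw":48,"dz":-45,"az":-0.13},{"dz":-45,"az":-0.123},{"dx":-24,"dy":-45},{"dx":-24,"dy":-45},{"dx":-24,"dy":-45}]'
python3 -m pendant '[{"dx":-24,"dy":-43},{"dx":-24,"dy":-43},{"dx":-24,"dy":-43},{"dx":-24,"dy":-43},{"dx":-24,"dy":-43}]'
python3 -m pendant '[{"dx":-24,"dy":-43},{"dx":-24,"dy":-43},{"dx":-24,"dy":-43},{"dx":-24,"dy":-43},{"dx":-24,"dy":-43}]'
python3 -m pendant '[{"ax":-0.14,"dy":-30},{"ax":-0.14,"dy":-30},{"ax":-0.14},{"ax":-0.14},{"ax":-0.05}]'
python3 - <<'E'
from h import *;from plant import r
delta(r,*goal((.529,-.1095,.110),175.3,-.61,.14))
E
```

```text
t 0.10 pos [196.9 566.1 221.9] force [-0.8  0.2  1.1] w 87.7 ff 0.0 j [ 1.12  0.36  1.51  0.    1.27 -0.12]
shift now(mm) [-553.  -596.2   13.3] turn [-0.608  0.077 -0.245] shift after turn [-386.4 -593.7 -399.7]$[0]: bad value
$[0]: bad value
$[0]: bad value
$[0]: bad value
```

Rows seem to need every key.

```bash
python3 -m pendant '[{"claw":48,"dx":0,"dy":0,"dz":-45,"ax":0,"ay":0,"az":-0.13},{"claw":48,"dx":0,"dy":0,"dz":-45,"ax":0,"ay":0,"az":-0.123},{"claw":48,"dx":-24,"dy":-43,"dz":0,"ax":0,"ay":0,"az":0},{"claw":48,"dx":-24,"dy":-43,"dz":0,"ax":0,"ay":0,"az":0},{"claw":48,"dx":-24,"dy":-43,"dz":0,"ax":0,"ay":0,"az":0}]' && \
python3 -m pendant '[{"claw":48,"dx":-24,"dy":-43,"dz":0,"ax":0,"ay":0,"az":0},{"claw":48,"dx":-24,"dy":-43,"dz":0,"ax":0,"ay":0,"az":0},{"claw":48,"dx":-24,"dy":-43,"dz":0,"ax":0,"ay":0,"az":0},{"claw":48,"dx":-24,"dy":-43,"dz":0,"ax":0,"ay":0,"az":0},{"claw":48,"dx":-24,"dy":-43,"dz":0,"ax":0,"ay":0,"az":0}]' && \
python3 -m pendant '[{"claw":48,"dx":-24,"dy":-43,"dz":0,"ax":0,"ay":0,"az":0},{"claw":48,"dx":-24,"dy":-43,"dz":0,"ax":0,"ay":0,"az":0},{"claw":48,"dx":-24,"dy":-43,"dz":0,"ax":0,"ay":0,"az":0},{"claw":48,"dx":-24,"dy":-43,"dz":0,"ax":0,"ay":0,"az":0},{"claw":48,"dx":-24,"dy":-43,"dz":0,"ax":0,"ay":0,"az":0}]' && \
python3 -m pendant '[{"claw":48,"dx":-24,"dy":-43,"dz":0,"ax":0,"ay":0,"az":0},{"claw":48,"dx":-24,"dy":-43,"dz":0,"ax":0,"ay":0,"az":0},{"claw":48,"dx":-24,"dy":-43,"dz":0,"ax":0,"ay":0,"az":0},{"claw":48,"dx":0,"dy":0,"dz":0,"ax":-0.14,"ay":0,"az":0},{"claw":48,"dx":0,"dy":0,"dz":0,"ax":-0.14,"ay":0,"az":0}]' && \
python3 -m pendant '[{"claw":48,"dx":0,"dy":0,"dz":0,"ax":-0.14,"ay":0,"az":0},{"claw":48,"dx":0,"dy":0,"dz":0,"ax":-0.14,"ay":0,"az":0},{"claw":48,"dx":0,"dy":0,"dz":0,"ax":-0.05,"ay":0,"az":0}]'
python3 - <<'E'
from h import *;from plant import r
delta(r,*goal((.529,-.1095,.110),175.3,-.61,.14))
E
```

```text
clock: 0.6
position: [0.2586, 0.4308, 0.3126]
ee_rot: [-3.141, 0.0, 3.061]
force: [1.4, 0.9, 1.0]
grip_width: 0.0515
finger_force: 0.0
clock: 1.1
position: [0.3605, 0.2062, 0.3125]
ee_rot: [-3.141, 0.0, 3.06]
force: [0.9, 0.3, -0.1]
grip_width: 0.0482
finger_force: 0.0
clock: 1.6
position: [0.4626, -0.018, 0.3125]
ee_rot: [3.141, -0.0, 3.059]
force: [0.7, 0.6, 0.7]
grip_width: 0.0475
finger_force: 0.0
clock: 2.1
position: [0.5245, -0.1509, 0.3131]
ee_rot: [2.857, 0.002, 3.06]
force: [0.5, 0.1, -0.7]
grip_width: 0.0484
finger_force: 0.0
clock: 2.4
position: [0.5231, -0.1524, 0.311]
ee_rot: [2.526, -0.002, 3.056]
force: [-0.6, 0.5, -0.4]
grip_width: 0.0478
finger_force: 0.0
t 2.40 pos [ 523.1 -152.4  311. ] force [-0.6  0.5 -0.4] w 47.8 ff 0.0 j [-0.74  0.38  1.43  0.48  1.72 -2.25]
shift now(mm) [ -2.7 -80.1  67.8] turn [ 0.006 -0.    -0.004] shift after turn [ -2.4 -79.7  68.3]
```

```bash
python3 -m pendant '[{"claw":48,"dx":-2,"dy":-40,"dz":0,"ax":0,"ay":0,"az":0},{"claw":48,"dx":0,"dy":-40,"dz":0,"ax":0,"ay":0,"az":0},{"claw":48,"dx":0,"dy":0,"dz":34,"ax":0,"ay":0,"az":0},{"claw":48,"dx":0,"dy":0,"dz":34,"ax":0,"ay":0,"az":0},{"claw":48,"dx":0,"dy":0,"dz":0,"ax":0,"ay":0,"az":0}]' 
python3 - <<'E'
from h import *;from plant import r
c=r.camera("wrist");W=cloud(c);cv2.imwrite("pics/w1.png",c["pixels"][...,::-1])
print(proj(c,(.529,-.1095,.110)),tube(W,.529,-.1095,np.radians(175.3),.110))
Z=W[...,2];yaw=175.3;z=.11
a=np.array([np.cos(np.radians(yaw)),np.sin(np.radians(yaw))]);b=np.array([-a[1],a[0]]);P=W[...,:2]-[.529,-.1095]
m=(abs(P@b)<.02)&(abs(P@a)<.085)&(Z>z+.02)&(Z<z+.04);s=(P@a)[m];print(np.percentile(s[s<0],[5,95]),np.percentile(s[s>0],[5,95]))
delta(r,*goal((.529,-.1095,.110),175.3,-.61,0))
E
```

```text
clock: 2.9
position: [0.5211, -0.174, 0.2079]
ee_rot: [2.526, -0.007, 3.061]
force: [-0.1, 0.6, 1.0]
grip_width: 0.048
finger_force: 0.0
[313.68250764 196.7344965 ] (np.int64(3277), array([ 5.289000e-01, -1.107000e-01,  1.096000e-01,  1.753741e+02]))
[-0.06326843 -0.05094958] [0.04939058 0.0616856 ]
t 2.95 pos [ 522.2 -175.6  209.8] force [ 0.8 -0.9  0.5] w 48.1 ff 0.0 j [-0.77  0.49  1.51  0.46  1.56 -2.36]
shift now(mm) [ -1.9  -3.2 138.6] turn [ 0.003 -0.004 -0.001] shift after turn [ -1.3  -2.8 138.6]
```

View pics/w1.png

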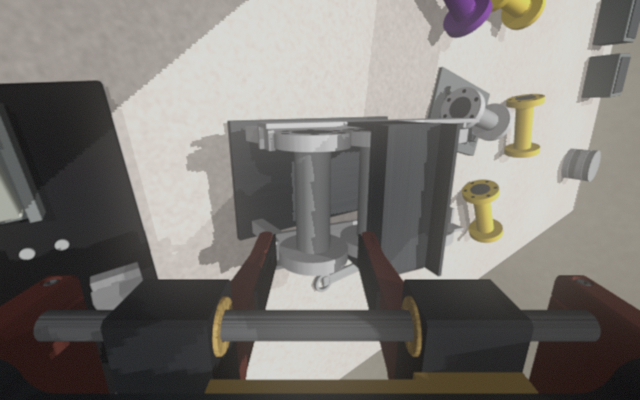

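The wrist view shows the oldest nipple's tube at (313,197), centred between the fingers at 265 and 365. Its measured centre agrees to about 1 mm.

```bash
python3 -m pendant '[{"claw":48,"dx":-1,"dy":-3,"dz":35,"ax":0,"ay":0,"az":0},{"claw":48,"dx":0,"dy":0,"dz":35,"ax":0,"ay":0,"az":0},{"claw":48,"dx":0,"dy":0,"dz":30,"ax":0,"ay":0,"az":0},{"claw":48,"dx":0,"dy":0,"dz":20,"ax":0,"ay":0,"az":0},{"claw":48,"dx":0,"dy":0,"dz":18,"ax":0,"ay":0,"az":0}]' 
python3 -m pendant '[{"claw":48,"dx":0,"dy":0,"dz":0,"ax":0,"ay":0,"az":0},{"claw":25,"dx":0,"dy":0,"dz":0,"ax":0,"ay":0,"az":0},{"claw":25,"dx":0,"dy":0,"dz":0,"ax":0,"ay":0,"az":0},{"claw":25,"dx":0,"dy":0,"dz":0,"ax":0,"ay":0,"az":0},{"claw":25,"dx":0,"dy":0,"dz":0,"ax":0,"ay":0,"az":0}]' 35
python3 - <<'E'
from h import *;from plant import r
delta(r,*goal((.529,-.1100,.110),175.3,-.61,0))
E
```

```text
clock: 3.45
position: [0.5319, -0.1014, 0.0968]
ee_rot: [2.533, 0.002, 3.06]
force: [0.2, 0.1, -0.3]
grip_width: 0.0481
finger_force: 0.0
clock: 3.95
position: [0.5319, -0.1019, 0.0979]
ee_rot: [2.532, 0.003, 3.059]
force: [1.1, -1.2, 5.7]
grip_width: 0.0334
finger_force: 35.0
t 3.95 pos [ 531.9 -101.9   97.9] force [ 1.1 -1.2  5.7] w 33.4 ff 35.0 j [-0.67  0.59  1.68  0.52  1.28 -2.42]
shift now(mm) [2.3 0.1 4. ] turn [-0.001  0.003  0.001] shift after turn [2.3 0.1 4. ]
```

```bash
python3 -m pendant '[{"claw":25,"dx":0,"dy":0,"dz":-8,"ax":0,"ay":0,"az":0},{"claw":25,"dx":0,"dy":0,"dz":-16,"ax":0,"ay":0,"az":0},{"claw":25,"dx":0,"dy":0,"dz":-25,"ax":0,"ay":0,"az":0},{"claw":25,"dx":0,"dy":0,"dz":-30,"ax":0,"ay":0,"az":0},{"claw":25,"dx":0,"dy":0,"dz":-30,"ax":0,"ay":0,"az":0}]'
python3 -m pendant '[{"claw":25,"dx":0,"dy":0,"dz":-30,"ax":0,"ay":0,"az":0},{"claw":25,"dx":0,"dy":0,"dz":-30,"ax":0,"ay":0,"az":0},{"claw":25,"dx":0,"dy":0,"dz":0,"ax":0.12,"ay":0,"az":0},{"claw":25,"dx":0,"dy":0,"dz":0,"ax":0.12,"ay":0,"az":0},{"claw":25,"dx":0,"dy":0,"dz":0,"ax":0.12,"ay":0,"az":0}]'
python3 -m pendant '[{"claw":25,"dx":0,"dy":0,"dz":0,"ax":0.12,"ay":0,"az":0},{"claw":25,"dx":0,"dy":0,"dz":0,"ax":0.13,"ay":0,"az":0},{"claw":25,"dx":0,"dy":0,"dz":0,"ax":0,"ay":0,"az":0}]'
python3 - <<'E'
from h import *;from plant import r
delta(r,*goal((.601,-.335,.106),90,0,.10))
c=r.camera("top");W=cloud(c);cv2.imwrite("pics/t2.png",c["pixels"][...,::-1])
e=np.array([np.cos(np.radians(85.4)),np.sin(np.radians(85.4))])*.0685
f=np.array([.529,-.1098])
print("front",tube(W,*f,np.radians(175.4),.110));print("mid",tube(W,*(f+e),np.radians(175.4),.1245));print("rear",tube(W,*(f+2*e),np.radians(175.4),.139))
E
```

```text
clock: 4.45
position: [0.5248, -0.1645, 0.186]
ee_rot: [2.533, -0.001, 3.06]
force: [1.2, 0.5, -5.0]
grip_width: 0.0333
finger_force: 35.0
clock: 4.95
position: [0.5223, -0.1993, 0.2352]
ee_rot: [2.898, 0.0, 3.058]
force: [0.1, 0.1, -6.2]
grip_width: 0.0333
finger_force: 35.0
clock: 5.25
position: [0.522, -0.1943, 0.2354]
ee_rot: [-3.14, -0.001, 3.064]
force: [0.5, -0.0, -5.5]
grip_width: 0.0332
finger_force: 35.0
t 5.25 pos [ 522.  -194.3  235.4] force [ 0.5 -0.  -5.5] w 33.2 ff 35.0 j [-0.48  0.29  1.59 -0.    1.27 -1.97]
shift now(mm) [ -89.7 -134.    48.2] turn [-0.002  0.     1.493] shift after turn [-140.7   79.    48.1]
front (np.int64(318), array([ 5.288000e-01, -1.127000e-01,  1.120000e-01,  1.758998e+02]))
mid (np.int64(0), array([ 5.345e-01, -4.150e-02,  1.245e-01,  1.754e+02]))
rear (np.int64(0), array([5.400e-01, 2.680e-02, 1.390e-01, 1.754e+02]))
```

```bash
python3 -m pendant '[{"claw":25,"dx":0,"dy":-20,"dz":-6,"ax":0,"ay":0,"az":0.149},{"claw":25,"dx":0,"dy":0,"dz":-6,"ax":0,"ay":0,"az":0.149},{"claw":25,"dx":0,"dy":0,"dz":-6,"ax":0,"ay":0,"az":0.149},{"claw":25,"dx":0,"dy":0,"dz":0,"ax":0,"ay":0,"az":0.149},{"claw":25,"dx":0,"dy":0,"dz":0,"ax":0,"ay":0,"az":0.149}]'
python3 -m pendant '[{"claw":25,"dx":0,"dy":0,"dz":0,"ax":0,"ay":0,"az":0.149},{"claw":25,"dx":0,"dy":0,"dz":0,"ax":0,"ay":0,"az":0.149},{"claw":25,"dx":0,"dy":0,"dz":0,"ax":0,"ay":0,"az":0.149},{"claw":25,"dx":0,"dy":0,"dz":0,"ax":0,"ay":0,"az":0.149},{"claw":25,"dx":0,"dy":0,"dz":0,"ax":0,"ay":0,"az":0.149}]'
python3 -m pendant '[{"claw":25,"dx":0,"dy":0,"dz":0,"ax":-0.125,"ay":0,"az":0},{"claw":25,"dx":0,"dy":0,"dz":0,"ax":-0.125,"ay":0,"az":0},{"claw":25,"dx":0,"dy":0,"dz":0,"ax":0,"ay":0,"az":0}]'
python3 - <<'E'
from h import *;from plant import r
delta(r,*goal((.601,-.335,.106),90,-.25,.08))
c=r.camera("side");W=cloud(c);cv2.imwrite("pics/s2.png",c["pixels"][...,::-1])
c0=pickle.load(open("top.pkl","rb"));p=c0["pixels"].astype(int);m=(p[...,0]>130)&(p[...,1]<80)&(p[...,2]<80);v,u=np.nonzero(m);print("cap px",u.mean(),v.mean(),ray(c0,u.mean(),v.mean(),.165))
# held nipple
o=r.observe();Rm=Ro.from_euler('xyz',o["ee_rot"]).as_matrix();g=o["position"]-.0147*Rm[:,2]
w=r.camera("wrist");V=(cloud(w)-g)@Rm
m=(abs(V[...,1])<.03)&(abs(V[...,2])<.045)&(abs(V[...,0])<.09)&(abs(V[...,0])>.03);s=V[...,0][m];print("held x extents",np.percentile(s[s<0],[2,98]) if (s<0).any() else 0,np.percentile(s[s>0],[2,98]) if (s>0).any() else 0)
E
```

```text
clock: 5.8
position: [0.5205, -0.2187, 0.2523]
ee_rot: [3.141, -0.003, 2.306]
force: [-0.2, -0.1, -5.8]
grip_width: 0.0336
finger_force: 35.0
clock: 6.3
position: [0.5203, -0.2186, 0.252]
ee_rot: [-3.14, -0.003, 1.562]
force: [-0.5, 0.8, -5.3]
grip_width: 0.0334
finger_force: 35.0
clock: 6.6
position: [0.5156, -0.2165, 0.25]
ee_rot: [2.897, -0.006, 1.566]
force: [-0.7, -0.3, -6.2]
grip_width: 0.0332
finger_force: 35.0
t 6.60 pos [ 515.6 -216.5  250. ] force [-0.7 -0.3 -6.2] w 33.2 ff 35.0 j [-0.62  0.16  1.75  0.17  1.04 -0.69]
shift now(mm) [-118.6   48.3   98.6] turn [-0.005 -0.004 -0.006] shift after turn [-118.5   47.1   99.4]
cap px 444.3380281690141 117.92957746478874 [ 0.71977686 -0.27960739  0.165     ]
held x extents [-0.05223482 -0.04110186] [0.0313182  0.06367489]
```

```bash
python3 -m pendant '[{"claw":25,"dx":-40,"dy":16,"dz":0,"ax":0,"ay":0,"az":0},{"claw":25,"dx":-40,"dy":16,"dz":0,"ax":0,"ay":0,"az":0},{"claw":25,"dx":-38,"dy":15,"dz":0,"ax":0,"ay":0,"az":0},{"claw":25,"dx":0,"dy":0,"dz":0,"ax":0,"ay":0,"az":0}]'
python3 - <<'E'
from h import *;from plant import r
delta(r,*goal((.601,-.335,.106),90,-.25,.0))
o=r.observe();Rm=Ro.from_euler('xyz',o["ee_rot"]).as_matrix();g=o["position"]-.0147*Rm[:,2]
for n in("top","side","wrist"):
    w=r.camera(n);V=(cloud(w)-g)@Rm;cv2.imwrite(f"pics/{n}3.png",w["pixels"][...,::-1])
    m=(abs(V[...,1])<.036)&(abs(V[...,2])<.038)&(abs(V[...,0])<.1)&(np.hypot(V[...,1],V[...,2])>.022);s=V[...,0][m];print(n,m.sum(),np.histogram(s*1e3,np.arange(-80,81,4)))
E
```

```text
clock: 7.1
position: [0.5706, -0.343, 0.2658]
ee_rot: [2.889, 0.005, 1.567]
force: [-0.7, -0.8, -4.6]
grip_width: 0.0334
finger_force: 35.0
t 7.10 pos [ 570.6 -343.   265.8] force [-0.7 -0.8 -4.6] w 33.4 ff 35.0 j [-0.74  0.31  1.5   0.18  1.14 -0.8 ]
shift now(mm) [  9.1 -10.6 181. ] turn [ 0.003  0.006 -0.003] shift after turn [  8.  -10.1 181.1]
top 297 (array([  0,   0,   0,   0,   0,   0,   0,   0,   0,   0,   0,   0,   0,
         0,   0,   0,   0,   0,   0,   0,   0,   1,  16,   0,   0,   0,
         0,   0,   0,   0,   0,   0,  24,  44,  52, 148,  12,   0,   0,
         0]), array([-80, -76, -72, -68, -64, -60, -56, -52, -48, -44, -40, -36, -32,
       -28, -24, -20, -16, -12,  -8,  -4,   0,   4,   8,  12,  16,  20,
        24,  28,  32,  36,  40,  44,  48,  52,  56,  60,  64,  68,  72,
        76,  80]))
side 1434 (array([  0,   0,   0,   0,   0, 709, 167,  84,  87,   4,   0,   0,   0,
         0,   0,   0,   0,  18, 228,   4,   2,   2,   2,   2,   0,   0,
         0,   0,   0,   0,   0,   0,   0,  77,  48,   0,   0,   0,   0,
         0]), array([-80, -76, -72, -68, -64, -60, -56, -52, -48, -44, -40, -36, -32,
       -28, -24, -20, -16, -12,  -8,  -4,   0,   4,   8,  12,  16,  20,
        24,  28,  32,  36,  40,  44,  48,  52,  56,  60,  64,  68,  72,
        76,  80]))
wrist 10330 (array([   0,    0,    0,    0,    0,    0,    7,   38, 1496,  529,    0,
          0,    0,    0,    0,    0,    0,    0,   15,   68,  101,  112,
        117, 1121,  744,    0,    0,    0,    0,    0,    0,    0,    0,
        138, 1404, 1453, 1498, 1489,    0,    0]), array([-80, -76, -72, -68, -64, -60, -56, -52, -48, -44, -40, -36, -32,
       -28, -24, -20, -16, -12,  -8,  -4,   0,   4,   8,  12,  16,  20,
        24,  28,  32,  36,  40,  44,  48,  52,  56,  60,  64,  68,  72,
        76,  80]))
```

```bash
python3 - <<'E'
import cv2,numpy as np
o=np.hstack([cv2.resize(cv2.imread("pics/wrist3.png"),(400,250)),cv2.resize(cv2.imread("pics/side3.png")[200:400,240:500],(400,250))])
cv2.imwrite("pics/m3.png",o)
E
```

```text
(no output)
```

View pics/m3.png

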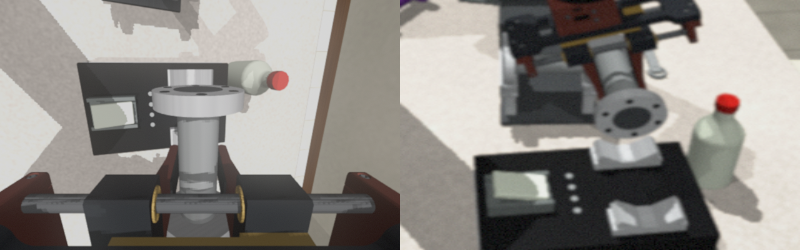

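The left crop (wrist) shows the oldest nipple held by the tube with its flange at (197,100), and the saddles below. The right crop (side) shows it above and behind the two V saddles at (625,150) and (645,215), with the bottle at (715,150) clear. Descending.

```bash
python3 -m pendant '[{"claw":25,"dx":3,"dy":2,"dz":30,"ax":0,"ay":0,"az":0},{"claw":25,"dx":3,"dy":2,"dz":40,"ax":0,"ay":0,"az":0},{"claw":25,"dx":0,"dy":0,"dz":30,"ax":0,"ay":0,"az":0},{"claw":25,"dx":0,"dy":0,"dz":19,"ax":0,"ay":0,"az":0},{"claw":25,"dx":0,"dy":0,"dz":0,"ax":0,"ay":0,"az":0}]'
python3 -m pendant '[{"claw":25,"dx":0,"dy":0,"dz":0,"ax":0,"ay":0,"az":0}]'
python3 - <<'E'
from h import *;from plant import r
delta(r,*goal((.601,-.338,.110),90,-.25,.0))
c=r.camera("side");cv2.imwrite("pics/s4.png",cv2.resize(c["pixels"][200:400,270:490,::-1],None,fx=2.5,fy=2.5))
E
```

```text
clock: 7.75
position: [0.5984, -0.3265, 0.1465]
ee_rot: [2.898, -0.005, 1.572]
force: [-0.8, 0.7, -5.7]
grip_width: 0.0332
finger_force: 35.0
clock: 7.85
position: [0.6001, -0.3286, 0.1503]
ee_rot: [2.893, -0.001, 1.571]
force: [0.8, -0.1, -5.1]
grip_width: 0.0335
finger_force: 35.0
t 7.85 pos [ 600.1 -328.6  150.3] force [ 0.8 -0.1 -5.1] w 33.5 ff 35.0 j [-0.69  0.45  1.6   0.2   0.91 -0.8 ]
shift now(mm) [-9.5 -9.  57.9] turn [-0.001 -0.001 -0.   ] shift after turn [-9.4 -9.  57.9]
```

View pics/s4.png

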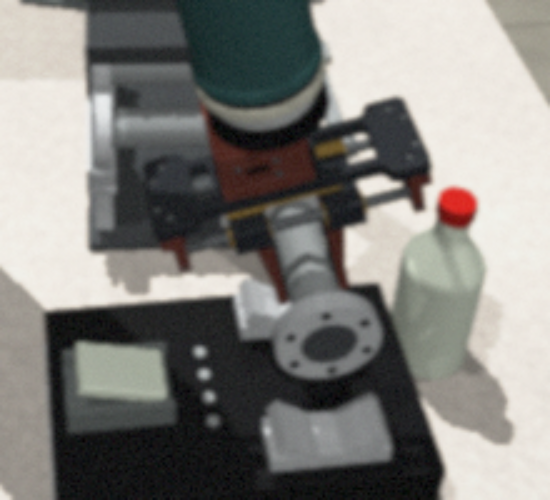

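The side view shows the held flange at (328,335), in line with the saddles and just above them.

```bash
python3 -m pendant '[{"claw":25,"dx":-5,"dy":-2,"dz":12,"ax":0,"ay":0,"az":0},{"claw":25,"dx":-4,"dy":-2,"dz":12,"ax":0,"ay":0,"az":0},{"claw":25,"dx":0,"dy":-2,"dz":12,"ax":0,"ay":0,"az":0},{"claw":25,"dx":0,"dy":0,"dz":6,"ax":0,"ay":0,"az":0},{"claw":25,"dx":0,"dy":0,"dz":0,"ax":0,"ay":0,"az":0}]'
python3 -m pendant '[{"claw":25,"dx":0,"dy":0,"dz":0,"ax":0,"ay":0,"az":0},{"claw":25,"dx":0,"dy":0,"dz":0,"ax":0,"ay":0,"az":0}]'
python3 - <<'E'
from h import *;from plant import r
delta(r,*goal((.601,-.338,.110),90,-.25,.0))
E
```

```text
clock: 8.4
position: [0.6036, -0.3376, 0.1061]
ee_rot: [2.894, -0.002, 1.57]
force: [-0.8, 0.5, -5.5]
grip_width: 0.0334
finger_force: 35.0
clock: 8.6
position: [0.6048, -0.3386, 0.1084]
ee_rot: [2.891, 0.001, 1.57]
force: [-0.6, 0.3, -5.3]
grip_width: 0.0333
finger_force: 35.0
t 8.60 pos [ 604.8 -338.6  108.4] force [-0.6  0.3 -5.3] w 33.3 ff 35.0 j [-0.7   0.51  1.61  0.22  0.84 -0.83]
shift now(mm) [ 0.6 -3.3 16.2] turn [ 0.001  0.001 -0.001] shift after turn [ 0.6 -3.3 16.2]
```

```bash
python3 -m pendant '[{"claw":25,"dx":0,"dy":-2,"dz":5,"ax":0,"ay":0,"az":0},{"claw":25,"dx":0,"dy":-1,"dz":4,"ax":0,"ay":0,"az":0},{"claw":25,"dx":0,"dy":-1,"dz":3,"ax":0,"ay":0,"az":0},{"claw":25,"dx":0,"dy":0,"dz":0,"ax":0,"ay":0,"az":0},{"claw":25,"dx":0,"dy":0,"dz":0,"ax":0,"ay":0,"az":0}]'
python3 -m pendant '[{"claw":25,"dx":0,"dy":-0.5,"dz":2,"ax":0,"ay":0,"az":0},{"claw":25,"dx":0,"dy":0,"dz":0,"ax":0,"ay":0,"az":0}]'
python3 -m pendant '[{"claw":25,"dx":0,"dy":-0.5,"dz":2,"ax":0,"ay":0,"az":0},{"claw":25,"dx":0,"dy":0,"dz":0,"ax":0,"ay":0,"az":0}]'
```

```text
clock: 9.1
position: [0.6034, -0.3383, 0.0952]
ee_rot: [2.892, -0.0, 1.57]
force: [0.3, -0.1, -5.9]
grip_width: 0.0334
finger_force: 35.0
clock: 9.3
position: [0.6044, -0.3388, 0.0941]
ee_rot: [2.89, 0.001, 1.57]
force: [1.2, 0.3, -0.8]
grip_width: 0.033
finger_force: 35.0
clock: 9.5
position: [0.6055, -0.3391, 0.0932]
ee_rot: [2.888, 0.002, 1.569]
force: [1.3, 2.4, 4.2]
grip_width: 0.0333
finger_force: 35.0
```

```bash
python3 -m pendant '[{"claw":50,"dx":0,"dy":0,"dz":0,"ax":0,"ay":0,"az":0},{"claw":50,"dx":0,"dy":0,"dz":0,"ax":0,"ay":0,"az":0},{"claw":50,"dx":0,"dy":0,"dz":0,"ax":0,"ay":0,"az":0}]'
python3 -m pendant '[{"claw":50,"dx":0,"dy":0,"dz":-15,"ax":0,"ay":0,"az":0},{"claw":50,"dx":0,"dy":0,"dz":-30,"ax":0,"ay":0,"az":0},{"claw":50,"dx":0,"dy":0,"dz":-40,"ax":0,"ay":0,"az":0},{"claw":50,"dx":0,"dy":0,"dz":-40,"ax":0,"ay":0,"az":0},{"claw":50,"dx":0,"dy":0,"dz":-40,"ax":0,"ay":0,"az":0}]'
python3 - <<'E'
from h import *;from plant import r
delta(r,*goal((.494,.3027,.043),72.8,0,.12))
c=r.camera("side");W=cloud(c);X,Y,Z=W.transpose(2,0,1);print("placed",tube(W,.601,-.335,np.pi/2,.106))
m=(abs(X-.601)<.02)&(abs(Y+.335)<.085)&(Z>.106+.026)&(Z<.106+.04);s=Y[m]+.335;print(np.percentile(s[s<0],[5,95]),np.percentile(s[s>0],[5,95]))
E
```

```text
clock: 9.8
position: [0.6035, -0.3385, 0.0913]
ee_rot: [2.892, 0.0, 1.57]
force: [0.2, -0.6, -0.3]
grip_width: 0.0496
finger_force: 0.0
clock: 10.3
position: [0.5619, -0.3383, 0.2535]
ee_rot: [2.892, 0.001, 1.57]
force: [0.2, -0.2, -0.8]
grip_width: 0.0501
finger_force: 0.0
t 10.30 pos [ 561.9 -338.3  253.5] force [ 0.2 -0.2 -0.8] w 50.1 ff 0.0 j [-0.75  0.31  1.54  0.19  1.12 -0.81]
shift now(mm) [640.9 -93.4  88.4] turn [ 0.248 -0.037  0.297] shift after turn [ 592.2 -254.4  109.2]
placed (np.int64(715), array([ 0.6048, -0.335 ,  0.1062, 89.866 ]))
[-0.06507832 -0.05197966] [0.04748219 0.05992542]
```

Oldest is seated centrally at (0.605, -0.3375, 0.106). Next is the fresh one.

```bash
python3 -m pendant '[{"claw":50,"dx":0,"dy":0,"dz":-15,"ax":0.125,"ay":0,"az":0},{"claw":50,"dx":0,"dy":0,"dz":-15,"ax":0.125,"ay":0,"az":0},{"claw":60,"dx":0,"dy":0,"dz":0,"ax":0,"ay":0,"az":0.149},{"claw":60,"dx":0,"dy":0,"dz":0,"ax":0,"ay":0,"az":0.149},{"claw":60,"dx":45,"dy":-19,"dz":0,"ax":0,"ay":0,"az":0}]'
python3 -m pendant '[{"claw":60,"dx":45,"dy":-19,"dz":0,"ax":0,"ay":0,"az":0},{"claw":60,"dx":45,"dy":-19,"dz":0,"ax":0,"ay":0,"az":0},{"claw":60,"dx":45,"dy":-19,"dz":0,"ax":0,"ay":0,"az":0},{"claw":60,"dx":45,"dy":-19,"dz":0,"ax":0,"ay":0,"az":0},{"claw":60,"dx":45,"dy":-19,"dz":0,"ax":0,"ay":0,"az":0}]'
python3 -m pendant '[{"claw":60,"dx":45,"dy":-19,"dz":0,"ax":0,"ay":0,"az":0},{"claw":60,"dx":45,"dy":-19,"dz":0,"ax":0,"ay":0,"az":0},{"claw":60,"dx":45,"dy":-19,"dz":0,"ax":0,"ay":0,"az":0},{"claw":60,"dx":45,"dy":-19,"dz":0,"ax":0,"ay":0,"az":0},{"claw":60,"dx":45,"dy":-19,"dz":0,"ax":0,"ay":0,"az":0}]'
python3 -m pendant '[{"claw":60,"dx":45,"dy":-19,"dz":0,"ax":0,"ay":0,"az":0},{"claw":60,"dx":45,"dy":-19,"dz":0,"ax":0,"ay":0,"az":0},{"claw":60,"dx":0,"dy":0,"dz":40,"ax":0,"ay":0,"az":0},{"claw":60,"dx":0,"dy":0,"dz":40,"ax":0,"ay":0,"az":0},{"claw":60,"dx":0,"dy":0,"dz":0,"ax":0,"ay":0,"az":0}]'
python3 -m pendant '[{"claw":60,"dx":0,"dy":0,"dz":0,"ax":0,"ay":0,"az":0}]'
python3 - <<'E'
from h import *;from plant import r
delta(r,*goal((.494,.3027,.043),72.8,0,0))
c=r.camera("wrist");W=cloud(c);print(tube(W,.494,.3027,np.radians(72.8),.043))
E
```

```text
clock: 10.85
position: [0.5532, -0.294, 0.2808]
ee_rot: [3.139, 0.003, 1.263]
force: [0.3, 1.8, -0.1]
grip_width: 0.06
finger_force: 0.0
clock: 11.35
position: [0.5271, -0.0451, 0.2813]
ee_rot: [3.141, 0.0, 1.271]
force: [0.6, 0.3, -0.1]
grip_width: 0.0601
finger_force: 0.0
clock: 11.85
position: [0.5027, 0.198, 0.2814]
ee_rot: [3.14, -0.0, 1.271]
force: [1.9, 0.1, -0.2]
grip_width: 0.0599
finger_force: 0.0
clock: 12.35
position: [0.4894, 0.2921, 0.1962]
ee_rot: [-3.134, 0.007, 1.273]
force: [-1.1, -0.9, -0.6]
grip_width: 0.06
finger_force: 0.0
clock: 12.45
position: [0.4932, 0.2931, 0.201]
ee_rot: [-3.141, 0.001, 1.271]
force: [0.6, 0.1, 0.1]
grip_width: 0.0601
finger_force: 0.0
t 12.45 pos [493.2 293.1 201. ] force [0.6 0.1 0.1] w 60.1 ff 0.0 j [ 0.42  0.34  1.59 -0.    1.21  0.72]
shift now(mm) [  9.6  -1.9 176.7] turn [-0.001  0.001  0.001] shift after turn [  9.4  -2.1 176.7]
(np.int64(2669), array([4.9490e-01, 3.0240e-01, 4.2500e-02, 7.2276e+01]))
```

```bash
python3 -m pendant '[{"claw":60,"dx":9,"dy":-2,"dz":40,"ax":0,"ay":0,"az":0},{"claw":60,"dx":0,"dy":0,"dz":45,"ax":0,"ay":0,"az":0},{"claw":60,"dx":0,"dy":0,"dz":45,"ax":0,"ay":0,"az":0},{"claw":60,"dx":0,"dy":0,"dz":30,"ax":0,"ay":0,"az":0},{"claw":60,"dx":0,"dy":0,"dz":14,"ax":0,"ay":0,"az":0}]'
python3 -m pendant '[{"claw":60,"dx":0,"dy":0,"dz":0,"ax":0,"ay":0,"az":0},{"claw":25,"dx":0,"dy":0,"dz":0,"ax":0,"ay":0,"az":0},{"claw":25,"dx":0,"dy":0,"dz":0,"ax":0,"ay":0,"az":0},{"claw":25,"dx":0,"dy":0,"dz":0,"ax":0,"ay":0,"az":0},{"claw":25,"dx":0,"dy":0,"dz":0,"ax":0,"ay":0,"az":0}]' 35
python3 - <<'E'
from h import *;from plant import r
delta(r,*goal((.494,.3027,.043),72.8,0,0))
E
```

```text
clock: 13.0
position: [0.4949, 0.3024, 0.026]
ee_rot: [-3.142, 0.0, 1.271]
force: [-0.2, 1.0, 0.2]
grip_width: 0.0601
finger_force: 0.0
clock: 13.5
position: [0.495, 0.3031, 0.0278]
ee_rot: [3.14, -0.002, 1.272]
force: [-0.3, 0.0, 5.8]
grip_width: 0.0335
finger_force: 35.0
t 13.50 pos [495.  303.1  27.8] force [-0.3  0.   5.8] w 33.5 ff 35.0 j [0.43 0.57 1.74 0.   0.84 0.73]
shift now(mm) [-0.7 -0.9  3.5] turn [ 0.002 -0.002  0.001] shift after turn [-0.7 -0.9  3.5]
```

```bash
python3 -m pendant '[{"claw":25,"dx":0,"dy":0,"dz":-20,"ax":0,"ay":0,"az":0},{"claw":25,"dx":0,"dy":0,"dz":-45,"ax":0,"ay":0,"az":0},{"claw":25,"dx":0,"dy":0,"dz":-45,"ax":0,"ay":0,"az":0},{"claw":25,"dx":0,"dy":0,"dz":-45,"ax":0,"ay":0,"az":0},{"claw":25,"dx":0,"dy":0,"dz":-45,"ax":0,"ay":0,"az":0}]'
python3 -m pendant '[{"claw":25,"dx":0,"dy":0,"dz":-45,"ax":0,"ay":0,"az":0.14},{"claw":25,"dx":0,"dy":0,"dz":0,"ax":0,"ay":0,"az":0.14},{"claw":25,"dx":0,"dy":0,"dz":0,"ax":0,"ay":0,"az":0.14},{"claw":25,"dx":0,"dy":0,"dz":0,"ax":0,"ay":0,"az":0.14},{"claw":25,"dx":0,"dy":0,"dz":0,"ax":0,"ay":0,"az":0.14}]'
python3 -m pendant '[{"claw":25,"dx":0,"dy":0,"dz":0,"ax":0,"ay":0,"az":0.14},{"claw":25,"dx":0,"dy":0,"dz":0,"ax":0,"ay":0,"az":0.14},{"claw":25,"dx":0,"dy":0,"dz":0,"ax":0,"ay":0,"az":0.14},{"claw":25,"dx":0,"dy":0,"dz":0,"ax":0,"ay":0,"az":0.14},{"claw":25,"dx":0,"dy":0,"dz":0,"ax":0,"ay":0,"az":0.091}]'
python3 -m pendant '[{"claw":25,"dx":0,"dy":40,"dz":0,"ax":0,"ay":0,"az":0},{"claw":25,"dx":0,"dy":40,"dz":0,"ax":0,"ay":0,"az":0},{"claw":25,"dx":0,"dy":0,"dz":0,"ax":-0.12,"ay":0,"az":0},{"claw":25,"dx":0,"dy":0,"dz":0,"ax":-0.12,"ay":0,"az":0},{"claw":25,"dx":0,"dy":0,"dz":0,"ax":-0.11,"ay":0,"az":0}]'
python3 -m pendant '[{"claw":25,"dx":0,"dy":0,"dz":0,"ax":0,"ay":0,"az":0}]'
python3 - <<'E'
from h import *;from plant import r
delta(r,*goal((.542,.0514,.1444),-4.6,-.35,0.07))
E
```

```text
clock: 14.0
position: [0.4929, 0.3022, 0.2276]
ee_rot: [-3.14, 0.001, 1.272]
force: [0.7, 0.8, -5.7]
grip_width: 0.0334
finger_force: 35.0
clock: 14.5
position: [0.4931, 0.3022, 0.2707]
ee_rot: [-3.141, 0.002, 0.566]
force: [0.5, 0.2, -4.4]
grip_width: 0.0332
finger_force: 35.0
clock: 15.0
position: [0.493, 0.3022, 0.2705]
ee_rot: [3.14, 0.002, -0.084]
force: [0.2, -1.3, -5.3]
grip_width: 0.0334
finger_force: 35.0
clock: 15.5
position: [0.4878, 0.222, 0.2718]
ee_rot: [2.788, -0.001, -0.082]
force: [0.5, 0.2, -6.9]
grip_width: 0.0334
finger_force: 35.0
clock: 15.6
position: [0.487, 0.2248, 0.2694]
ee_rot: [2.789, 0.003, -0.076]
force: [-0.8, 0.4, -6.4]
grip_width: 0.0336
finger_force: 35.0
t 15.60 pos [487.  224.8 269.4] force [-0.8  0.4 -6.4] w 33.6 ff 35.0 j [ 0.51  0.36  1.45 -0.29  1.54  2.19]
shift now(mm) [ 68.4 115.4 124. ] turn [0.002 0.002 0.005] shift after turn [ 68.7 115.4 123.9]
```

```bash
python3 -m pendant '[{"claw":25,"dx":18,"dy":30,"dz":0,"ax":0,"ay":0,"az":0},{"claw":25,"dx":18,"dy":30,"dz":10,"ax":0,"ay":0,"az":0},{"claw":25,"dx":16,"dy":28,"dz":20,"ax":0,"ay":0,"az":0},{"claw":25,"dx":16,"dy":27,"dz":20,"ax":0,"ay":0,"az":0},{"claw":25,"dx":0,"dy":0,"dz":20,"ax":0,"ay":0,"az":0}]'
python3 -m pendant '[{"claw":25,"dx":0,"dy":0,"dz":0,"ax":0,"ay":0,"az":0},{"claw":25,"dx":0,"dy":0,"dz":0,"ax":0,"ay":0,"az":0}]'
python3 - <<'E'
from h import *;from plant import r
delta(r,*goal((.542,.0514,.1444),-4.6,-.35,0.0))
e=np.array([np.cos(np.radians(85.4)),np.sin(np.radians(85.4))]);b=np.array([e[1],-e[0]])
for nm,c in(("top0",pickle.load(open("top.pkl","rb"))),("wrist",r.camera("wrist")),("topnow",r.camera("top"))):
    W=cloud(c);P=W[...,:2]-[.529,-.1095];s=P@e;t=P@b;zr=W[...,2]-.110-s*.213
    for k,(lo,hi) in{"guide":(-.013,.001),"flange":(.02,.2)}.items():
        m=(zr>lo)&(zr<hi)&(abs(t)<.085)&(s>.185)&(s<.206) if k=="guide" else (zr>lo)&(zr<hi)&(abs(t)<.09)&(s>.10)&(s<.22)&(abs(t)>.045)
        q=t[m]*1e3
        if m.sum()>20:print(nm,k,m.sum(),[np.percentile(q[q*g>40],[2,98]).round(1) for g in(-1,1) if (q*g>40).sum()>5])
    cv2.imwrite(f"pics/{nm}5.png",c["pixels"][...,::-1])
E
python3 - <<'E'
import cv2,numpy as np
cv2.imwrite("pics/m5.png",np.hstack([cv2.resize(cv2.imread("pics/wrist5.png"),(480,300)),cv2.resize(cv2.imread("pics/topnow5.png")[140:240,290:397],(320,300))]))
E
```

```text
clock: 16.1
position: [0.5469, 0.0825, 0.246]
ee_rot: [2.793, -0.004, -0.082]
force: [0.1, 0.2, -6.1]
grip_width: 0.0333
finger_force: 35.0
clock: 16.3
position: [0.5443, 0.0858, 0.245]
ee_rot: [2.793, 0.002, -0.08]
force: [0.5, 0.5, -4.7]
grip_width: 0.0332
finger_force: 35.0
t 16.30 pos [544.3  85.8 245. ] force [ 0.5  0.5 -4.7] w 33.2 ff 35.0 j [ 0.25  0.35  1.52 -0.33  1.4   1.98]
shift now(mm) [  0.7  -1.9 125. ] turn [-0.001  0.001  0.001] shift after turn [  0.5  -2.1 125. ]
top0 guide 34 [array([-71.8, -67. ]), array([65.7, 70.6])]
top0 flange 244 [array([-63.3, -50.2]), array([49.1, 62.5])]
wrist guide 134 [array([68.6, 72.5])]
wrist flange 7473 [array([-50.5, -45.5]), array([45.7, 64.9])]
topnow flange 316 [array([-63.3, -50. ]), array([50.3, 63.1])]
```

View pics/m5.png

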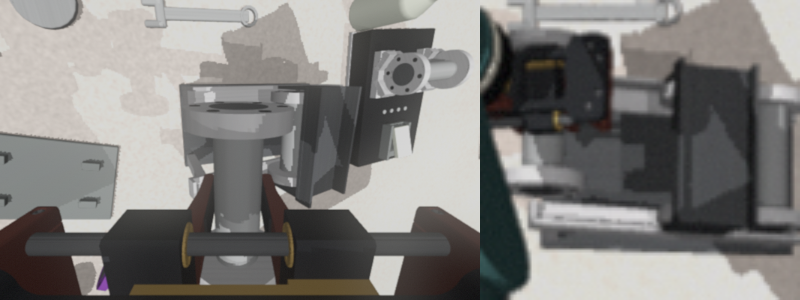

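The wrist crop shows fresh held squarely over the open rear of the lane, with its flange at (237,120). The top crop shows its ends centred between the guides to about 1 mm. Lowering.

```bash
python3 -m pendant '[{"claw":25,"dx":0,"dy":-1,"dz":20,"ax":0,"ay":0,"az":0},{"claw":25,"dx":0,"dy":-1,"dz":30,"ax":0,"ay":0,"az":0},{"claw":25,"dx":0,"dy":0,"dz":25,"ax":0,"ay":0,"az":0},{"claw":25,"dx":0,"dy":0,"dz":12,"ax":0,"ay":0,"az":0},{"claw":25,"dx":0,"dy":0,"dz":0,"ax":0,"ay":0,"az":0}]'
python3 -m pendant '[{"claw":25,"dx":0,"dy":0,"dz":8,"ax":0,"ay":0,"az":0},{"claw":25,"dx":0,"dy":0,"dz":8,"ax":0,"ay":0,"az":0},{"claw":25,"dx":0,"dy":0,"dz":6,"ax":0,"ay":0,"az":0},{"claw":25,"dx":0,"dy":0,"dz":0,"ax":0,"ay":0,"az":0},{"claw":25,"dx":0,"dy":0,"dz":0,"ax":0,"ay":0,"az":0}]'
python3 - <<'E'
from h import *;from plant import r
delta(r,*goal((.542,.0514,.1444),-4.6,-.35,0.0))
E
```

```text
clock: 16.9
position: [0.5422, 0.0582, 0.162]
ee_rot: [2.791, 0.002, -0.079]
force: [-0.4, 0.4, -4.8]
grip_width: 0.0333
finger_force: 35.0
clock: 17.4
position: [0.5425, 0.0505, 0.1421]
ee_rot: [2.791, 0.0, -0.079]
force: [-0.0, 0.9, -5.7]
grip_width: 0.0334
finger_force: 35.0
t 17.40 pos [542.5  50.5 142.1] force [-0.   0.9 -5.7] w 33.4 ff 35.0 j [ 0.2   0.44  1.66 -0.37  1.16  2.02]
shift now(mm) [-0.5 -0.  16.3] turn [ 0.    -0.     0.001] shift after turn [-0.5 -0.  16.3]
```

```bash
python3 -m pendant '[{"claw":25,"dx":0,"dy":0,"dz":4,"ax":0,"ay":0,"az":0},{"claw":25,"dx":0,"dy":0,"dz":4,"ax":0,"ay":0,"az":0},{"claw":25,"dx":0,"dy":0,"dz":2,"ax":0,"ay":0,"az":0},{"claw":25,"dx":0,"dy":0,"dz":0,"ax":0,"ay":0,"az":0},{"claw":25,"dx":0,"dy":0,"dz":0,"ax":0,"ay":0,"az":0}]'
python3 -m pendant '[{"claw":25,"dx":0,"dy":0,"dz":1.5,"ax":0,"ay":0,"az":0},{"claw":25,"dx":0,"dy":0,"dz":0,"ax":0,"ay":0,"az":0}]'
```

```text
clock: 17.9
position: [0.5421, 0.0471, 0.1326]
ee_rot: [2.791, 0.0, -0.079]
force: [-0.3, 0.1, -5.3]
grip_width: 0.0332
finger_force: 35.0
clock: 18.1
position: [0.5421, 0.0466, 0.1312]
ee_rot: [2.791, 0.0, -0.079]
force: [-0.2, 0.2, -6.0]
grip_width: 0.0331
finger_force: 35.0
```

```bash
python3 -m pendant '[{"claw":25,"dx":0,"dy":0,"dz":1.5,"ax":0,"ay":0,"az":0},{"claw":25,"dx":0,"dy":0,"dz":0,"ax":0,"ay":0,"az":0}]'
python3 -m pendant '[{"claw":25,"dx":0,"dy":0,"dz":1,"ax":0,"ay":0,"az":0},{"claw":25,"dx":0,"dy":0,"dz":0,"ax":0,"ay":0,"az":0}]'
```

```text
clock: 18.3
position: [0.5423, 0.0462, 0.1303]
ee_rot: [2.792, -0.001, -0.079]
force: [-0.9, 0.7, -1.3]
grip_width: 0.0336
finger_force: 35.0
clock: 18.5
position: [0.5424, 0.0461, 0.1302]
ee_rot: [2.792, -0.001, -0.079]
force: [-2.5, 4.3, 7.2]
grip_width: 0.0331
finger_force: 35.0
```

```bash
python3 -m pendant '[{"claw":50,"dx":0,"dy":0,"dz":0,"ax":0,"ay":0,"az":0},{"claw":50,"dx":0,"dy":0,"dz":0,"ax":0,"ay":0,"az":0},{"claw":50,"dx":0,"dy":0,"dz":0,"ax":0,"ay":0,"az":0},{"claw":50,"dx":0,"dy":0,"dz":-8,"ax":0,"ay":0,"az":0},{"claw":50,"dx":0,"dy":0,"dz":-10,"ax":0,"ay":0,"az":0}]'
python3 -m pendant '[{"claw":50,"dx":0,"dy":0,"dz":-10,"ax":0,"ay":0,"az":0},{"claw":50,"dx":0,"dy":0,"dz":-15,"ax":0,"ay":0,"az":0},{"claw":50,"dx":0,"dy":0,"dz":-35,"ax":0,"ay":0,"az":0},{"claw":50,"dx":0,"dy":0,"dz":-45,"ax":0,"ay":0,"az":0},{"claw":50,"dx":0,"dy":0,"dz":-45,"ax":0,"ay":0,"az":0}]'
python3 -m pendant '[{"claw":50,"dx":0,"dy":0,"dz":-45,"ax":0,"ay":0,"az":0},{"claw":20,"dx":0,"dy":0,"dz":0,"ax":0.12,"ay":0,"az":0},{"claw":0,"dx":0,"dy":0,"dz":0,"ax":0.12,"ay":0,"az":0},{"claw":0,"dx":0,"dy":0,"dz":0,"ax":0.11,"ay":0,"az":0}]'
python3 - <<'E'
from h import *;from plant import r
delta(r,*goal((.446,-.334,.095),-4.6,0,.15,0))
e=np.array([np.cos(np.radians(85.4)),np.sin(np.radians(85.4))])*.0685;f=np.array([.529,-.1098])
c=r.camera("top");W=cloud(c);cv2.imwrite("pics/t6.png",c["pixels"][...,::-1])
print("front",tube(W,*f,np.radians(175.4),.110));print("rear",f+2*e,tube(W,*(f+2*e),np.radians(175.4),.139))
c=r.camera("wrist");print("rear",tube(cloud(c),*(f+2*e),np.radians(175.4),.139))
E
```

```text
clock: 19.0
position: [0.5423, 0.0519, 0.1461]
ee_rot: [2.791, 0.001, -0.08]
force: [-0.1, 0.5, 0.5]
grip_width: 0.0497
finger_force: 0.0
clock: 19.5
position: [0.5463, 0.104, 0.289]
ee_rot: [2.792, -0.0, -0.079]
force: [1.4, -0.1, -0.3]
grip_width: 0.0502
finger_force: 0.0
clock: 19.9
position: [0.5485, 0.1199, 0.3315]
ee_rot: [-3.136, -0.004, -0.077]
force: [-0.3, -0.3, -1.3]
grip_width: 0.0295
finger_force: 0.0
t 19.90 pos [548.5 119.9 331.5] force [-0.3 -0.3 -1.3] w 29.5 ff 0.0 j [0.09 0.22 1.44 0.   1.48 1.74]
shift now(mm) [-67.6 460.9  83.8] turn [-0.005 -0.004  0.003] shift after turn [-65.8 460.6  86.5]
front (np.int64(317), array([ 5.287000e-01, -1.132000e-01,  1.120000e-01,  1.750349e+02]))
rear [0.53998725 0.02675871] (np.int64(40), array([5.398000e-01, 2.450000e-02, 1.417000e-01, 1.768637e+02]))
rear (np.int64(2212), array([5.398000e-01, 2.420000e-02, 1.383000e-01, 1.754728e+02]))
```

Fresh lies at the rear position to within 3 mm. Now the rocker.

```bash
python3 -m pendant '[{"claw":0,"dx":-6,"dy":46,"dz":0,"ax":0,"ay":0,"az":0},{"claw":0,"dx":-6,"dy":46,"dz":0,"ax":0,"ay":0,"az":0},{"claw":0,"dx":-6,"dy":46,"dz":0,"ax":0,"ay":0,"az":0},{"claw":0,"dx":-6,"dy":46,"dz":0,"ax":0,"ay":0,"az":0},{"claw":0,"dx":-7,"dy":46,"dz":0,"ax":0,"ay":0,"az":0}]'
python3 -m pendant '[{"claw":0,"dx":-7,"dy":46,"dz":0,"ax":0,"ay":0,"az":0},{"claw":0,"dx":-7,"dy":46,"dz":0,"ax":0,"ay":0,"az":0},{"claw":0,"dx":-7,"dy":46,"dz":0,"ax":0,"ay":0,"az":0},{"claw":0,"dx":-7,"dy":46,"dz":0,"ax":0,"ay":0,"az":0},{"claw":0,"dx":-7,"dy":46,"dz":0,"ax":0,"ay":0,"az":0}]'
python3 -m pendant '[{"claw":0,"dx":0,"dy":0,"dz":40,"ax":0,"ay":0,"az":0},{"claw":0,"dx":0,"dy":0,"dz":45,"ax":0,"ay":0,"az":0},{"claw":0,"dx":0,"dy":0,"dz":0,"ax":0,"ay":0,"az":0},{"claw":0,"dx":0,"dy":0,"dz":0,"ax":0,"ay":0,"az":0}]'
python3 - <<'E'
from h import *;from plant import r
delta(r,*goal((.446,-.334,.095),-4.6,0,.0,0))
c=r.camera("wrist");cv2.imwrite("pics/w7.png",c["pixels"][...,::-1]);W=cloud(c);X,Y,Z=W.transpose(2,0,1)
m=(c["pixels"].min(-1)>100)&(X>.41)&(X<.51)&(abs(Y+.335)<.04)&(Z>.066)&(Z<.11);print(rect(W[m]),np.percentile(Z[m],[2,98]))
E
```

```text
clock: 20.5
position: [0.4983, -0.1093, 0.3295]
ee_rot: [3.139, 0.001, -0.078]
force: [0.9, -0.6, -0.2]
grip_width: 0.0005
finger_force: 0.0
clock: 21.0
position: [0.4453, -0.336, 0.3295]
ee_rot: [3.14, 0.002, -0.078]
force: [0.9, 0.1, 0.4]
grip_width: 0.0
finger_force: 0.0
clock: 21.4
position: [0.4459, -0.334, 0.2443]
ee_rot: [-3.141, 0.002, -0.078]
force: [-0.3, -0.5, 0.5]
grip_width: 0.0003
finger_force: 0.0
t 21.40 pos [ 445.9 -334.   244.3] force [-0.3 -0.5  0.5] w 0.3 ff 0.0 j [-0.77  0.28  1.57 -0.    1.29  0.88]
shift now(mm) [5.000e-01 1.000e-01 1.493e+02] turn [-0.     0.002  0.002] shift after turn [ 1.000e-01 -0.000e+00  1.493e+02]
[ 464.4 -336.    56.    75.6   89.9] [0.07413367 0.09469038]
```

```bash
python3 -m pendant '[{"claw":0,"dx":0,"dy":0,"dz":45,"ax":0,"ay":0,"az":0},{"claw":0,"dx":0,"dy":0,"dz":45,"ax":0,"ay":0,"az":0},{"claw":0,"dx":0,"dy":0,"dz":40,"ax":0,"ay":0,"az":0},{"claw":0,"dx":0,"dy":0,"dz":10,"ax":0,"ay":0,"az":0},{"claw":0,"dx":0,"dy":0,"dz":5,"ax":0,"ay":0,"az":0}]'
python3 -m pendant '[{"claw":0,"dx":0,"dy":0,"dz":4,"ax":0,"ay":0,"az":0},{"claw":0,"dx":0,"dy":0,"dz":3,"ax":0,"ay":0,"az":0},{"claw":0,"dx":0,"dy":0,"dz":2,"ax":0,"ay":0,"az":0},{"claw":0,"dx":0,"dy":0,"dz":0,"ax":0,"ay":0,"az":0}]'
python3 -m pendant '[{"claw":0,"dx":0,"dy":0,"dz":-10,"ax":0,"ay":0,"az":0},{"claw":0,"dx":0,"dy":0,"dz":-45,"ax":0,"ay":0,"az":0},{"claw":0,"dx":0,"dy":0,"dz":-45,"ax":0,"ay":0,"az":0},{"claw":0,"dx":0,"dy":0,"dz":-45,"ax":0,"ay":0,"az":0},{"claw":0,"dx":0,"dy":0,"dz":0,"ax":0,"ay":0,"az":0}]'
python3 - <<'E'
from h import *;from plant import r
for n in("wrist","side"):
    c=r.camera(n);W=cloud(c);X,Y,Z=W.transpose(2,0,1)
    m=(c["pixels"].min(-1)>100)&(X>.41)&(X<.51)&(abs(Y+.335)<.018)&(Z>.066)&(Z<.11)
    print(n,[np.median(Z[m&(abs(X-q)<.005)]).round(4) for q in(.445,.465,.485)])
    cv2.imwrite(f"pics/{n}8.png",c["pixels"][...,::-1])
print("oldest",tube(W,.604,-.337,np.pi/2,.106),"front",tube(W,.5287,-.111,np.radians(175.4),.11))
E
```

```text
clock: 21.95
position: [0.4468, -0.3353, 0.1001]
ee_rot: [3.14, -0.001, -0.078]
force: [-0.1, -0.1, 0.4]
grip_width: 0.0006
finger_force: 0.0
clock: 22.35
position: [0.4462, -0.3357, 0.0911]
ee_rot: [3.14, -0.002, -0.079]
force: [-1.4, -1.3, 2.0]
grip_width: 0.0006
finger_force: 1.0
clock: 22.85
position: [0.449, -0.3375, 0.2425]
ee_rot: [3.134, -0.01, -0.079]
force: [1.4, -1.2, 1.0]
grip_width: 0.0004
finger_force: 0.0
wrist [np.float64(0.0926), np.float64(0.0869), np.float64(0.0811)]
side [np.float64(0.0932), np.float64(0.087), np.float64(0.0818)]
oldest (np.int64(702), array([ 0.6048, -0.337 ,  0.1062, 89.9973])) front (np.int64(460), array([ 5.288000e-01, -1.104000e-01,  1.121000e-01,  1.752775e+02]))
```

View pics/side8.png

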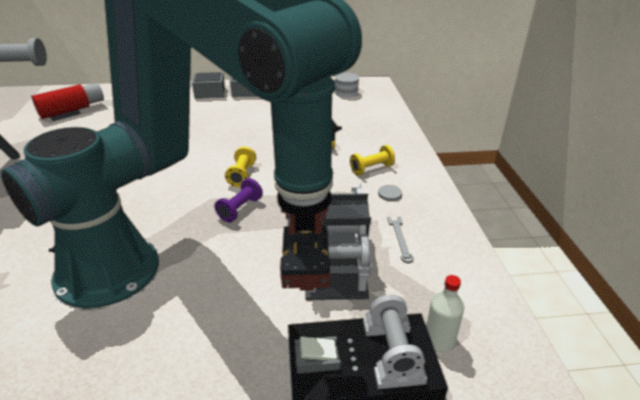

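The side view shows oldest in both saddles at (395,345). The rocker at (320,350) is still raised at its outer end because the press was too shallow. Pressing again, deeper.

```bash
python3 -m pendant '[{"claw":0,"dx":0,"dy":0,"dz":45,"ax":0,"ay":0,"az":0},{"claw":0,"dx":0,"dy":0,"dz":45,"ax":0,"ay":0,"az":0},{"claw":0,"dx":0,"dy":0,"dz":40,"ax":0,"ay":0,"az":0},{"claw":0,"dx":0,"dy":0,"dz":10,"ax":0,"ay":0,"az":0},{"claw":0,"dx":0,"dy":0,"dz":5,"ax":0,"ay":0,"az":0}]'
python3 -m pendant '[{"claw":0,"dx":0,"dy":0,"dz":4,"ax":0,"ay":0,"az":0},{"claw":0,"dx":0,"dy":0,"dz":4,"ax":0,"ay":0,"az":0},{"claw":0,"dx":0,"dy":0,"dz":3,"ax":0,"ay":0,"az":0},{"claw":0,"dx":0,"dy":0,"dz":2,"ax":0,"ay":0,"az":0},{"claw":0,"dx":0,"dy":0,"dz":0,"ax":0,"ay":0,"az":0}]'
```

```text
clock: 23.45
position: [0.444, -0.3332, 0.0881]
ee_rot: [-3.138, 0.004, -0.079]
force: [-1.2, -0.6, 2.2]
grip_width: 0.0003
finger_force: 0.4
clock: 23.95
position: [0.4449, -0.335, 0.0836]
ee_rot: [3.14, -0.0, -0.078]
force: [-17.3, 10.7, 51.8]
grip_width: 0.0006
finger_force: 27.3
```

```bash
python3 -m pendant '[{"claw":0,"dx":0,"dy":0,"dz":-10,"ax":0,"ay":0,"az":0},{"claw":0,"dx":0,"dy":0,"dz":-45,"ax":0,"ay":0,"az":0},{"claw":0,"dx":0,"dy":0,"dz":-45,"ax":0,"ay":0,"az":0},{"claw":0,"dx":0,"dy":0,"dz":-45,"ax":0,"ay":0,"az":0},{"claw":0,"dx":0,"dy":0,"dz":0,"ax":0,"ay":0,"az":0}]'
python3 -m pendant '[{"claw":0,"dx":0,"dy":0,"dz":0,"ax":0,"ay":0,"az":0},{"claw":0,"dx":0,"dy":0,"dz":0,"ax":0,"ay":0,"az":0},{"claw":0,"dx":0,"dy":0,"dz":0,"ax":0,"ay":0,"az":0}]'
python3 - <<'E'
from h import *;from plant import r
for n in("wrist","side"):
    c=r.camera(n);W=cloud(c);X,Y,Z=W.transpose(2,0,1)
    m=(c["pixels"].min(-1)>100)&(X>.41)&(X<.51)&(abs(Y+.335)<.018)&(Z>.066)&(Z<.11)
    print(n,[np.median(Z[m&(abs(X-q)<.005)]).round(4) for q in(.445,.465,.485)])
print("oldest",tube(W,.604,-.337,np.pi/2,.106),"front",tube(W,.5287,-.111,np.radians(175.4),.11))
W=cloud(r.camera("top"));print("rear",tube(W,.54,.0255,np.radians(175.4),.139),r.observe()["force"])
E
```

```text
clock: 24.45
position: [0.4499, -0.3384, 0.2307]
ee_rot: [3.132, -0.013, -0.079]
force: [-0.1, -1.0, -0.8]
grip_width: -0.0001
finger_force: 0.0
clock: 24.75
position: [0.4449, -0.334, 0.2207]
ee_rot: [-3.14, 0.002, -0.079]
force: [0.2, 0.6, -0.8]
grip_width: 0.0007
finger_force: 0.0
wrist [np.float64(0.0817), np.float64(0.0874), np.float64(0.0931)]
side [np.float64(0.0817), np.float64(0.0875), np.float64(0.0932)]
oldest (np.int64(700), array([ 0.6048, -0.337 ,  0.1062, 90.0674])) front (np.int64(489), array([ 5.287000e-01, -1.106000e-01,  1.121000e-01,  1.751536e+02]))
rear (np.int64(410), array([5.398000e-01, 2.350000e-02, 1.389000e-01, 1.751763e+02])) [ 0.22914482  0.2693959  -0.85638986]
```

The rocker's slope has reversed, so it is on (about 0.28 rad either side of level). Everything is in place, so I am handing in.

```bash
python3 -c "
from plant import r
print(r.job_done())"
```

```text
the job is handed in; nothing more can be done
None
```

The job is handed in: the oldest nipple lies in both saddles, the fresh one rests at the rear of the lane behind the other two, and the station is switched on, all confirmed by camera at about 25 s on the clock; the verdict was not shown.

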